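# Flip the stop down and butt a tile against it

## Robot

A 6-joint arm with a two-finger parallel gripper is mounted at the origin on the work surface; the furniture and walls round the work are solid. World frame = base frame: x ahead of the robot, y to its left, z up, the work surface at z = 0. Lengths are in m, angles in degrees, forces in N, time in s.
With the tool pointing down it reaches from about 0.25 to 0.775 m from the base axis. Payload 4 kg.
Tool frame: the origin (TCP) lies between the finger pads; the fingertips stand manip.tip_reach ahead of it and the grasp point (between the pads) lies 2 mm behind it (manip.tip_reach is the distance from the TCP to the fingertips, in m); z points along the fingers, y is the line along which they close (so a half turn about z gives the same grasp; the last joint's range is limited). The gripper opens to 94 mm and grips with 3 to 60 N. Pads are 16 mm wide; open, the fingers measure 119 mm over their backs; the gripper's body (75 mm by 177 mm) begins 78 mm behind the grasp point.
Start: joints at [64.395, 4.996, 78.535, -0, 96.463, -5.907], TCP at [0.185, 0.518, 0.223] pointing down, gripper open.
Joint ranges: [-177.83, 177.83], [-43.37, 116.18], [15.69, 146.23], [-61.86, 241.86], [9.47, 152.12], [-147.06, 147.06]. Speed limits (degrees/s): [159.86, 159.86, 180, 180, 180, 180].

## Interface

Orientations are given as a 3x3 rotation matrix whose columns are the frame's x, y, z axes.
In Python, from plant import monitor, optics, workorder, finder, manip gives the robot as it stands. The module is installed in compiled form; this text tells all that it offers.
- The arm moves only by the tool drive_tool, never from a script. Its arguments are lists of equal length, an entry for each row: "hand": the finger opening in mm, from 0 to 94; "travel": the shift along the tool's x, y, z in mm, a list of three; "rotation": the turn, a rotation vector about the tool's x, y, z in degrees, a list of three. A call has 1 to 12 rows; each row shifts and turns the commanded pose from where the row before left it, along the tool's axes as they then stand; what a row does not reach is not made up. A row lasts 1/8 s, in which the tool goes at most 62.5 mm and 10.7 degrees, less where a joint would pass 70% of its speed; a pose out of reach is approached as far as the arm can. A call with a gripper value outside its range is refused whole. The fingers move at their own pace and stop on an object; "squeeze" is the grip in N (left out, the last holds). Time passes only in rows, so rows that do not move let the fingers close. It gives the time, the measured TCP pose, the force, the opening and the grip force at its end, in the units of the state.
- monitor.get_obs(): the state, without advancing time (a new reading comes with each control period).
- optics.capture(name): name is "scene" or "top"; returns (picture, depth): 480x640x3 uint8, blue, green, red; 480x640 float32, m along the optical axis (not along the pixel's ray), 0 where there is no reading.
- optics.get_calibration(name): a dict with "fx", "fy", "cx", "cy" (pixels), "xyz" and "rotation" of the camera in the world. Camera axes: x right, y up, looking along -z (the intrinsics and any distortion apply to the point x, -y, -z); pixel columns grow to the right and rows downward; lengths in m; the calibration is good to about 2 mm. A picture is of the moment at which its call begins. get_calibration takes no time and is no camera call.
- workorder.finish_job(): hands the job in; it is judged then, once.
Trained networks look in the newest picture that a camera, given by its name, has taken for a name from the list of things; names that differ only in an ending like _2 or _b are one class to them, and where a whole thing is asked for, a point or a joint stands for the part that bears it (a point fixed in the world has none). Each returns a list of dicts, best first, with "score" (0 to 1); they miss things now and then, are a little off and sometimes report something else, mostly with a low value. They report only what shows in the picture. A call takes as long as a camera call. They do not tell look-alikes from the thing itself.
- finder.regions_of(camera, name): "region" (480x640 bool, what is visible of it) and "uv" ([column, row] in pixels, amid what is visible of it).
The state is a dict: "time_s": time; "joint_pos": joint angles; "joint_velocities": joint speeds; "joint_efforts": joint torques, N m; "ee_pos": TCP position; "ee_rot": TCP orientation; "wrist_force": force on the tool from outside, world axes, zero at the start; "ft_torque": the same for the moment, N m; "finger_gap": opening from 0.0 (shut) to 1.0 (fully open); "gripper_force": force on a finger pad.
Only numpy, scipy, OpenCV 4.12 (cv2) and the standard library are available. Lean on these libraries where they do the work, as an engineer would, in place of code of your own. Each camera call takes 0.05 s, during which the arm holds its last target. There are 200 camera calls.

## Task

Get the tile on the grey cutting board ready for cutting to length: flip the dark stop flag on the fence down across the board, then slide the tile along the board until its short end butts against the flag, with its long side flat against the fence. Finish with the flag fully down and the tile lying flat in that corner, and leave the two cups where they stand.

Things in the scene. Friction and masses are not known exactly. Their poses are not given: they have to be found in the camera images.
- stop_board: Fixed cutting board: grey bed 130 (x) x 320 (y) x 15 mm with an aluminium fence along its +x edge (away from the robot). Origin at the centre of its underside, on the bench; z up; bed top at z = 15 mm. Fence: face towards the tile at x = +45, back at x = +63, top at z = 40 mm, full board length.
- stop_flag (a joint): Flag hinge, rad; axis along the board's y. 0 = fully down (hard limit), lying across the bed square to the fence; 1.57 = arm straight up. Starts leaning back over the fence at 1.75 to 2.15 (limit 2.3); the tip comes over from +x to -x on its way down. Mild friction (0.01 N m) holds it up; tipped below about 1.2 it falls down by its own weight (60 g). Rigid against pushes along the board's y.
- flag_hinge (a point): Point on the flag's hinge axis, above the fence: board x = +54, y = -100, z = +50 mm. Does not move on the board; the hinge lugs beside the flag reach 56 mm above the bench.
- flag_tip (a point): Free end of the flag's tab, moves with the flag, 70 mm from the hinge. The flag is a dark steel paddle 10 mm thick along the board's y: a neck at the hinge, a plate 11 to 55 mm from the hinge (when down: from 3 mm over the bed to 56 mm over the bench), then a tab 7 mm thick, 15 mm long. Raised, the plate's lower edge faces the robot (-x).
- corner (a point): Corner where the tile belongs: on the bed's top, at the foot of the fence face, in line with the lowered flag's stop face (board x = +45, y = -95, z = +15 mm). Axes as the board's: the fence is on its +x side, the lowered flag on its -y side. The seated tile's origin is 21 mm from it towards -x and 30 mm towards +y.
- tile: Cream bisque test tile, 60 (x) x 42 (y) x 8 mm, about 30 g, origin at the centre of its underside, x along its long side, z up. Starts flat on the bed, roughly lengthwise along the fence (its x within 0.2 rad of the board's y), its near end 75 to 155 mm from the stop, 5 to 25 mm off the fence. Slides freely on the bed.
- grey_cup: Loose blue-grey cup, 84 mm across, 65 mm tall, beyond the flag's end of the board; origin at the centre of its underside. To be left alone.
- egg_cup: Loose white egg cup, 49 mm across, 42 mm tall, behind the fence near its other end; origin at the centre of its underside. To be left alone.
Mind the look-alikes: they are no part of the job. Several things have the shape of the tile; the one meant has the colours described above.

How it is judged (in metres and radians):
On the way, in this order (a step that is already met when the one before it is completed fails the run):
1. the stop flag is flipped fully down while the tile is still clear of it (value of joint stop_flag below 0.06 rad and y of tile in the frame of corner above 0.04 m), for 0.2 s.
2. the tile is butted against the lowered flag and the fence (value of joint stop_flag below 0.06 rad and x of tile in the frame of corner between -0.026 and -0.017 m and y of tile in the frame of corner between 0.026 and 0.035 m and z of tile in the frame of corner between -0.003 and 0.004 m and angle between the x axis of tile and the y axis of corner, either way round below 0.1 rad), for 0.2 s.
At the end, for the whole second after the job is handed in: The flag is down (within 0.06 rad), the tile lies flat on the bed (within 3 to 4 mm of bed height), its short end within 5 mm of the flag's stop face, its long side within 5 mm of the fence and parallel to it within 0.1 rad, at rest (all of step 2 and linear speed of tile below 0.01 m/s); the robot touches nothing.
It fails at once if a cup is moved by more than 30 mm (distance of any of grey_cup, egg_cup from where it was at the start of the episode above 0.03 m).
It also fails if it takes over 45 s, if anything falls off the work surface, if the arm or the gripper's body presses on something with over 40 N, if the wrist force passes 120 N, or if a joint passes its speed limit or range.

## Working session

There is one attempt and no reset: what is moved stays moved. The work goes in short steps, Python scripts to look and compute and a tool call to move; the robot and the scene stay as the last step left them, time stands still between calls to the robot, and variables do not carry over. Pictures are saved under pics/ and viewed, at most 10 in all, crops included, and the job is handed in when it is done.

Besides the shell and the picture viewer there is one more tool, called after "Request:" in YAML: its name, and indented under it one key for each argument. drive_tool: Moves the arm, as the interface text tells. Its arguments: {"type":"object","properties":{"hand":{"type":"array"},"travel":{"type":"array"},"rotation":{"type":"array"},"squeeze":{"type":"number"}},"required":["hand","travel","rotation"]}

```bash
mkdir -p pics
cat > h.py <<'E'
import numpy as np, cv2
from plant import monitor, optics, workorder, finder, manip
def pts(cam, depth, mask=None):
    c=optics.get_calibration(cam); 
    v,u=np.nonzero(mask if mask is not None else depth>0)
    d=depth[v,u]; k=d>0; u,v,d=u[k],v[k],d[k]
    dist=c.get('distortion',c.get('dist'))
    p=np.stack([(u-c['cx'])/c['fx']*d, -(v-c['cy'])/c['fy']*d, -d],1)
    return p@np.array(c['rotation']).T+np.array(c['xyz']), u, v
E
python3 - <<'E'
from h import *
print(manip.tip_reach); o=monitor.get_obs(); print(o['time_s'],o['ee_pos'],o['ee_rot'],o['finger_gap'])
for cam in('scene','top'):
    print(cam,optics.get_calibration(cam))
    im,d=optics.capture(cam); cv2.imwrite(f'pics/{cam}0.png',im)
    for n in('stop_board','stop_flag','tile','grey_cup','egg_cup'):
        for r in finder.regions_of(cam,n)[:5]:
            p,u,v=pts(cam,d,r['region'])
            print(n,round(r['score'],2),np.round(r['uv']),r['region'].sum(),np.round(np.median(p,0),3) if len(p) else None, np.round(np.percentile(p,[2,98],axis=0),3).tolist() if len(p) else '', im[r['region']].mean(0).round())
E
```

```text
0.017
0.0 [0.1851896  0.51733634 0.22132951] [[-9.41482500e-01  3.37060659e-01 -9.02202447e-04]
 [ 3.37061821e-01  9.41480389e-01 -2.00173783e-03]
 [ 1.74698840e-04 -2.18869913e-03 -9.99997590e-01]] 1.0017107868241264
scene {'fx': 572.5710952407361, 'fy': 572.5710952407361, 'cx': 326.1290953848618, 'cy': 243.61264251075744, 'xyz': array([ 0.20360131, -0.61753081,  0.69676439]), 'rotation': array([[ 8.99720042e-01,  2.97274750e-01, -3.19580301e-01],
       [-4.36467321e-01,  6.12203222e-01, -6.59320478e-01],
       [-3.51240559e-04,  7.32690206e-01,  6.80562223e-01]])}
stop_board 0.83 [370. 243.] 7556 [ 0.584 -0.013  0.016] [[0.526, -0.105, 0.008], [0.647, 0.203, 0.105]] [127. 128. 126.]
stop_board 0.52 [343. 168.] 502 [0.645 0.213 0.029] [[0.624, 0.19, 0.007], [0.668, 0.238, 0.043]] [146. 151. 152.]
stop_flag 0.68 [405. 222.] 519 [ 0.626 -0.033  0.09 ] [[0.606, -0.039, 0.051], [0.65, -0.022, 0.115]] [62. 64. 67.]
tile 0.72 [330. 224.] 374 [0.552 0.076 0.024] [[0.538, 0.052, 0.016], [0.566, 0.113, 0.026]] [179. 200. 205.]
grey_cup 0.57 [432. 311.] 2904 [ 0.596 -0.176  0.039] [[0.554, 
[... 728 characters left out ...]
, 0.075]] [145. 146. 146.]
stop_flag 0.73 [342. 182.] 217 [ 0.624 -0.026  0.104] [[0.603, -0.038, 0.055], [0.65, -0.019, 0.117]] [71. 68. 69.]
tile 0.97 [208. 319.] 638 [0.376 0.248 0.009] [[0.352, 0.219, 0.003], [0.4, 0.278, 0.013]] [169. 145. 215.]
tile 0.87 [285. 229.] 557 [0.542 0.083 0.024] [[0.522, 0.055, 0.02], [0.563, 0.11, 0.027]] [193. 205. 210.]
tile 0.81 [283. 321.] 677 [0.36  0.093 0.009] [[0.338, 0.063, -0.001], [0.383, 0.124, 0.012]] [ 45.  52. 193.]
grey_cup 0.92 [418. 205.] 1500 [ 0.598 -0.183  0.024] [[0.553, -0.214, 0.005], [0.63, -0.139, 0.066]] [135. 133. 124.]
egg_cup 0.6 [226. 182.] 440 [0.648 0.219 0.022] [[0.623, 0.194, 0.017], [0.666, 0.238, 0.043]] [166. 159. 165.]
```

View pics/scene0.png

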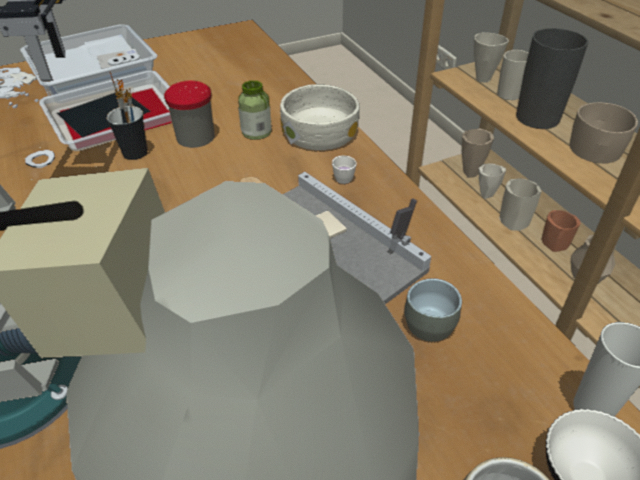

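View pics/top0.png

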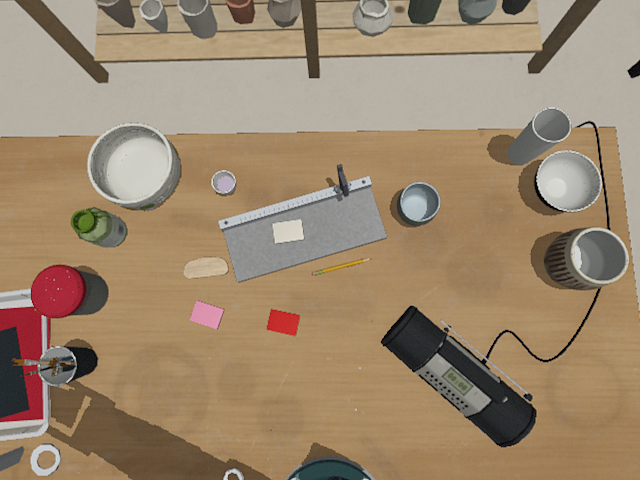

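Run:
```python
from h import *
im,d=optics.capture('top')
p,u,v=pts('top',d)
# fence top z 40
k=(abs(p[:,2]-.040)<.005)&(p[:,0]>.5)&(p[:,0]<.68)&(p[:,1]>-.16)&(p[:,1]<.185)
f=p[k]; 
# bins along y: face & back edges
for y in np.arange(-.14,.19,.03):
    q=f[abs(f[:,1]-y)<.01]
    if len(q)>5: print('fence',y.round(3),len(q),np.percentile(q[:,0],[3,50,97]).round(4),q[:,2].mean().round(4))
print('fence y',np.percentile(f[:,1],[.5,99.5]))
b=p[(abs(p[:,2]-.015)<.004)&(p[:,0]>.44)&(p[:,0]<.64)&(abs(p[:,1])<.3)]
for y in np.arange(-.15,.25,.03):
    q=b[abs(b[:,1]-y)<.01]
    if len(q)>5: print('bed',y.round(3),len(q),np.percentile(q[:,0],[2,98]).round(4))
for x in np.arange(.49,.6,.02):
    q=b[abs(b[:,0]-x)<.01]
    if len(q)>5: print('bed x',x.round(3),len(q),np.percentile(q[:,1],[.5,99.5]).round(4))
for r in finder.regions_of('top','tile'):
    q,_,_=pts('top',d,r['region']); 
    if abs(np.median(q[:,0])-.542)<.02:
        q=q[q[:,2]>.0185]; print('tile',cv2.minAreaRect((q[:,:2]*1000).astype(np.float32)),q[:,2].mean())
for r in finder.regions_of('top','stop_flag')[:1]:
    q,_,_=pts('top',d,r['region']); q=q[q[:,2]>.06]
    print('flag',q.mean(0)); i=np.argsort(q[:,2])
    print(np.round(q[i[::max(1,len(i)//14)]],3).tolist())
```

```text
fence -0.14 32 [0.5628 0.5796 0.6122] 0.0408
fence -0.08 67 [0.633  0.6406 0.6508] 0.0402
fence -0.05 79 [0.624  0.6348 0.6441] 0.0403
fence -0.02 34 [0.6139 0.6182 0.6325] 0.0401
fence 0.01 95 [0.6062 0.6164 0.6253] 0.0402
fence 0.04 90 [0.5983 0.6076 0.6175] 0.0402
fence 0.07 88 [0.5886 0.5987 0.6083] 0.0402
fence 0.1 95 [0.5801 0.5901 0.5994] 0.0399
fence 0.13 94 [0.572  0.5809 0.5905] 0.0402
fence 0.16 92 [0.5624 0.5723 0.5815] 0.0404
fence 0.19 22 [0.557  0.5655 0.5749] 0.0398
fence y [-0.1523353   0.18344268]
bed -0.15 15 [0.6024 0.6182]
bed -0.12 33 [0.53   0.5555]
bed -0.09 459 [0.5234 0.6305]
bed -0.06 529 [0.5156 0.6273]
bed -0.03 538 [0.5059 0.6164]
bed 0.0 497 [0.4977 0.6088]
bed 0.03 544 [0.4895 0.6001]
bed 0.06 380 [0.4792 0.5923]
bed 0.09 329 [0.4696 0.5835]
bed 0.12 489 [0.4617 0.5734]
bed 0.15 538 [0.4535 0.5652]
bed 0.18 524 [0.4455 0.5553]
bed 0.21 163 [0.4912 0.6378]
bed x 0.49 843 [-0.0055  0.2025]
bed x 0.51 1191 [-0.0712  0.2076]
bed x 0.53 1234 [-0.1142  0.2124]
bed x 0.55 1190 [-0.1122  0.215 ]
bed x 0.57 1043 [-0.2015  0.1615]
bed x 0.59 815 [-0.2092  0.0926]
tile ((543.4766845703125, 83.59236145019531), (42.158390045166016, 59.94978332519531), 8.031291007995605) 0.023903370544960077
flag [nan nan nan]
[]<stdin>:25: RuntimeWarning: Mean of empty slice.
  ret = um.true_divide(
```

The scene picture shows the dark flag leaning back at (405,222), the tile at (330,224), the grey cup at (432,310) and the egg cup at (345,168). In the top picture the tile is at (288,231), the flag at (342,182) and the cups at (418,204) and (223,183). Measured values are board yaw about 16.3°, tile −8° to the board, and flag tip at z ≈ 0.117. All of these fit the sizes given.

Request:
drive_tool:
  hand: [0,0,0,0,0,0,0,0,0,0,0,0]
  travel:
    - [0,0,0]
    - [0,0,0]
    - [0,0,0]
    - [0,0,0]
    - [-27,-50,0]
    - [-27,-50,0]
    - [-27,-50,0]
    - [-27,-50,0]
    - [-27,-50,0]
    - [-27,-50,0]
    - [-27,-50,0]
    - [-27,-50,0]
  rotation:
    - [0,0,-9]
    - [0,0,-9]
    - [0,0,-9]
    - [0,0,-9]
    - [0,0,0]
    - [0,0,0]
    - [0,0,0]
    - [0,0,0]
    - [0,0,0]
    - [0,0,0]
    - [0,0,0]
    - [0,0,0]
  squeeze: 20

```text
time_s: 2.25
ee_pos: [0.5062, 0.1931, 0.2227]
ee_rot: [[-0.96, -0.281, 0.001], [-0.281, 0.96, 0.001], [-0.001, 0.0, -1.0]]
wrist_force: [0.5, 1.1, 0.1]
finger_gap: 0.005
gripper_force: 0.0
```

```bash
cat >> h.py <<'E'
A=np.radians(16.3); EX=np.array([np.cos(A),np.sin(A)]); EY=np.array([-np.sin(A),np.cos(A)])
# board coordinates (mm) relative to the corner: fence face u=.5854, stop face w=-.198, z over bench
def bc(p): return np.round([(np.dot(p[:2],EX)-.5854)*1000,(np.dot(p[:2],EY)+.198)*1000],1)
def st():
    o=monitor.get_obs(); R=np.array(o['ee_rot'])
    print('t',round(o['time_s'],2),'tcp corner',bc(np.array(o['ee_pos'])),'tip z',round((o['ee_pos'][2]-.017)*1000,1),'yaw off',round(np.degrees(np.arctan2(R[1,1],R[0,1]))-106.3,2),'tilt',R[2].round(3),'F',np.round(o['wrist_force'],1),'gap',round(o['finger_gap']*94,1))
E
python3 -c "
from h import *
st()"
```

```text
t 2.25 tcp corner [-45.4 241.2] tip z 205.7 yaw off -0.01 tilt [-0.001  0.    -1.   ] F [0.5 1.1 0.1] gap 0.5
```

Request:
drive_tool:
  hand: [0,0,0,0,0,0,0,0,0]
  travel:
    - [-23,-49,0]
    - [-23,-49,0]
    - [-23,-49,0]
    - [-23,-49,0]
    - [-23,-49,0]
    - [0,0,0]
    - [0,0,50]
    - [0,0,50]
    - [0,0,12]
  rotation:
    - [0,0,0]
    - [0,0,0]
    - [0,0,0]
    - [0,0,0]
    - [0,0,0]
    - [0,0,0]
    - [0,0,0]
    - [0,0,0]
    - [0,0,0]

```text
time_s: 3.38
ee_pos: [0.681, -0.0069, 0.1059]
ee_rot: [[-0.959, -0.282, -0.009], [-0.282, 0.959, 0.001], [0.008, 0.004, -1.0]]
wrist_force: [-0.5, 0.1, -0.1]
finger_gap: 0.007
gripper_force: 0.0
```

```bash
python3 -c "
from h import *
st()
im,d=optics.capture('scene'); cv2.imwrite('pics/s1.png',cv2.resize(im[120:360,240:560],(800,600)))"
```

```text
t 3.38 tcp corner [66.3  0.2] tip z 88.9 yaw off 0.06 tilt [ 0.008  0.004 -1.   ] F [-0.5  0.1 -0.1] gap 0.6
```

View pics/s1.png

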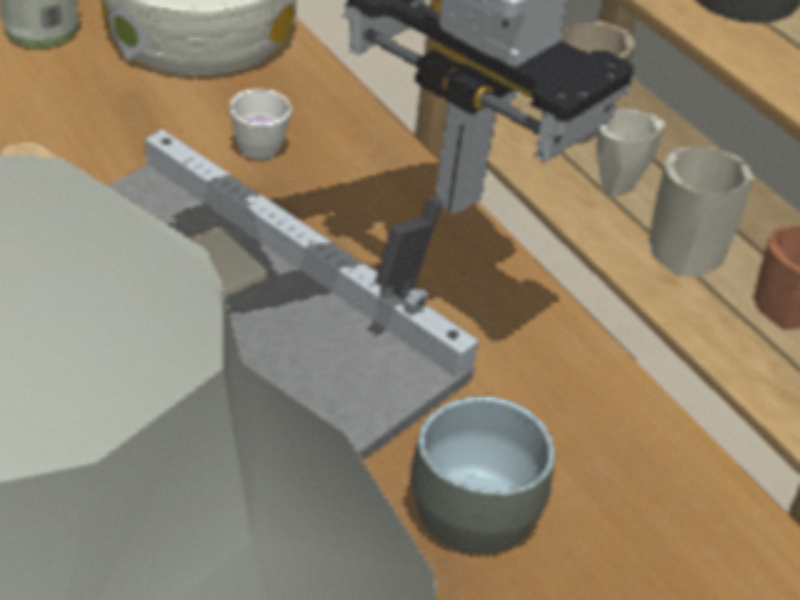

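Request:
drive_tool:
  hand: [0,0,0,0,0,0,0,0,0,0,0]
  travel:
    - [0,-5,0]
    - [9,0,0]
    - [9,0,0]
    - [9,0,0]
    - [9,0,0]
    - [9,0,0]
    - [9,0,0]
    - [9,0,0]
    - [9,0,0]
    - [4,0,0]
    - [0,0,0]
  rotation:
    - [0,0,0]
    - [0,0,0]
    - [0,0,0]
    - [0,0,0]
    - [0,0,0]
    - [0,0,0]
    - [0,0,0]
    - [0,0,0]
    - [0,0,0]
    - [0,0,0]
    - [0,0,0]

```text
time_s: 4.8
ee_pos: [0.6125, -0.0346, 0.1106]
ee_rot: [[-0.96, -0.281, 0.0], [-0.281, 0.96, 0.0], [-0.0, -0.0, -1.0]]
wrist_force: [0.3, 0.9, -0.3]
finger_gap: 0.004
gripper_force: 0.0
```

```bash
python3 -c "
from h import *
st()
im,d=optics.capture('scene'); cv2.imwrite('pics/s2.png',cv2.resize(im[120:360,240:560],(800,600)))"
```

```text
t 4.8 tcp corner [-7.3 -7.1] tip z 93.6 yaw off -0.01 tilt [-0. -0. -1.] F [ 0.3  0.9 -0.3] gap 0.4
```

View pics/s2.png

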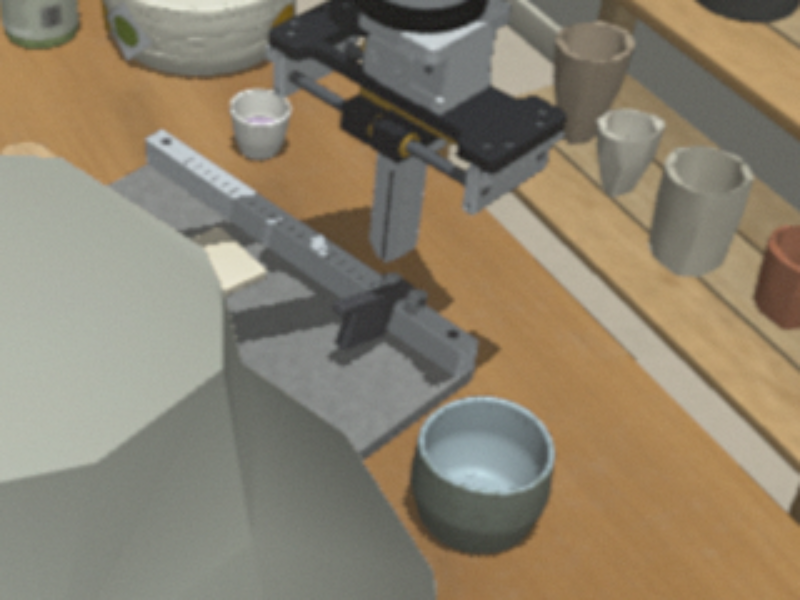

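The flag lies down across the bed at crop position (370,315), and the tile at (235,265) is untouched. Next I go to the robot side of the tile.

Request:
drive_tool:
  hand: [28,28,28,28,28,28]
  travel:
    - [27,44,0]
    - [27,44,0]
    - [27,45,0]
    - [0,0,30]
    - [0,0,30]
    - [0,0,0]
  rotation:
    - [0,0,0]
    - [0,0,0]
    - [0,0,0]
    - [0,0,0]
    - [0,0,0]
    - [0,0,0]

```text
time_s: 5.6
ee_pos: [0.4955, 0.0707, 0.0482]
ee_rot: [[-0.96, -0.281, -0.006], [-0.281, 0.96, -0.0], [0.005, 0.002, -1.0]]
wrist_force: [-0.1, -0.4, -0.1]
finger_gap: 0.296
gripper_force: 0.0
```

Run:
```python
from h import *
st()
im,d=optics.capture('top'); cv2.imwrite('pics/t2.png',cv2.resize(im[130:300,200:420],(792,600)))
p,u,v=pts('top',d)
for n in('stop_flag','tile'):
  for r in finder.regions_of('top',n)[:4]:
    q,_,_=pts('top',d,r['region'])
    print(n,r['score'],bc(np.median(q,0)),np.round(np.percentile(q[:,2],[5,50,95]),4))
    if n=='tile' and np.median(q[:,0])>.45:
        q=q[(q[:,2]>.0185)&(q[:,2]<.028)]; b=np.stack([(q[:,:2]@EX-.5854)*1e3,(q[:,:2]@EY+.198)*1e3],1)
        print(cv2.minAreaRect(b.astype(np.float32)))
```

```text
t 5.6 tcp corner [-90.  126.8] tip z 31.2 yaw off 0.03 tilt [ 0.005  0.002 -1.   ] F [-0.1 -0.4 -0.1] gap 27.8
stop_flag 0.76 [-20.2  -3.6] [0.0167 0.0554 0.0582]
tile 0.65 [-146.9  345.3] [0.0063 0.0089 0.0116]
tile 0.63 [-204.1  185.6] [0.0064 0.0092 0.0116]
```

View pics/t2.png

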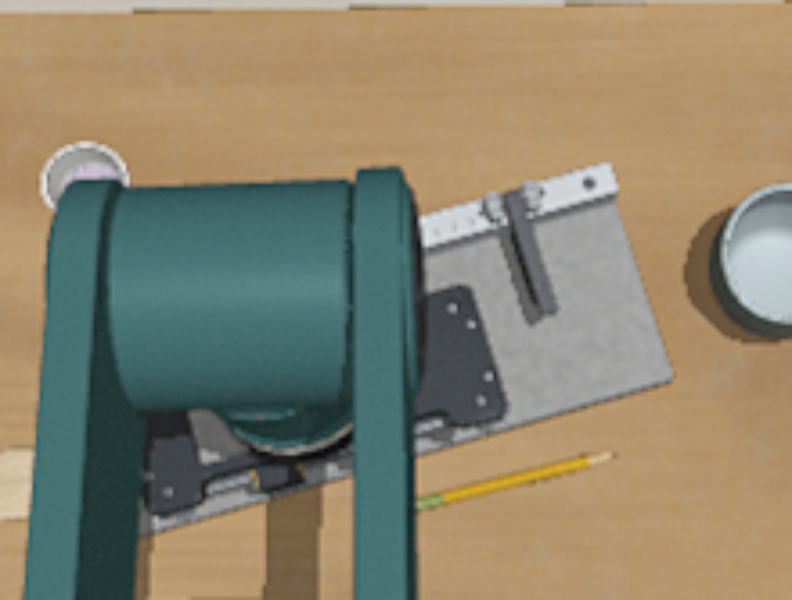

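The flag is down and square to the fence, from (515,200) to (550,310). The arm hides the tile here. Next I descend and push the tile to the fence.

Request:
drive_tool:
  hand: [28,28,28]
  travel:
    - [0,0,12]
    - [0,0,0]
    - [0,0,0]
  rotation:
    - [0,0,0]
    - [0,0,0]
    - [0,0,0]

```text
time_s: 6.12
ee_pos: [0.4976, 0.0704, 0.0386]
ee_rot: [[-0.96, -0.281, 0.0], [-0.281, 0.96, 0.0], [-0.0, 0.0, -1.0]]
wrist_force: [-1.3, -0.6, 0.3]
finger_gap: 0.293
gripper_force: 0.0
```

```bash
python3 -c "
from h import *
st()"
```

```text
t 6.12 tcp corner [-88.  125.9] tip z 21.6 yaw off -0.01 tilt [-0.  0. -1.] F [-1.3 -0.6  0.3] gap 27.6
```

Request:
drive_tool:
  hand: [28,28,28,28,28,28,28,28,28,28,28,28]
  travel:
    - [0,0,3]
    - [-4,0,0]
    - [-4,0,0]
    - [-4,0,0]
    - [-4,0,0]
    - [-4,0,0]
    - [-4,0,0]
    - [-4,0,0]
    - [-4,0,0]
    - [-3,0,0]
    - [0,0,0]
    - [0,0,0]
  rotation:
    - [0,0,0]
    - [0,0,0]
    - [0,0,0]
    - [0,0,0]
    - [0,0,0]
    - [0,0,0]
    - [0,0,0]
    - [0,0,0]
    - [0,0,0]
    - [0,0,0]
    - [0,0,0]
    - [0,0,0]

```text
time_s: 7.62
ee_pos: [0.5311, 0.0803, 0.0354]
ee_rot: [[-0.96, -0.281, 0.0], [-0.281, 0.96, 0.0], [-0.0, 0.0, -1.0]]
wrist_force: [-0.5, -0.2, 0.5]
finger_gap: 0.297
gripper_force: 0.0
```

```bash
python3 -c "
from h import *
st()"
```

```text
t 7.62 tcp corner [-53.1 126. ] tip z 18.4 yaw off 0.0 tilt [-0.  0. -1.] F [-0.5 -0.2  0.5] gap 27.9
```

Now I creep until there is contact force.

Request:
drive_tool:
  hand: [28,28,28,28,28]
  travel:
    - [-1,0,0]
    - [-1,0,0]
    - [-1,0,0]
    - [0,0,0]
    - [0,0,0]
  rotation:
    - [0,0,0]
    - [0,0,0]
    - [0,0,0]
    - [0,0,0]
    - [0,0,0]

```text
time_s: 8.25
ee_pos: [0.534, 0.0811, 0.0355]
ee_rot: [[-0.96, -0.281, 0.0], [-0.281, 0.96, 0.0], [-0.0, 0.0, -1.0]]
wrist_force: [0.4, 0.8, 0.1]
finger_gap: 0.298
gripper_force: 0.0
```

Request:
drive_tool:
  hand: [28,28,28,28]
  travel:
    - [-1,0,0]
    - [-1,0,0]
    - [0,0,0]
    - [0,0,0]
  rotation:
    - [0,0,0]
    - [0,0,0]
    - [0,0,0]
    - [0,0,0]

```text
time_s: 8.75
ee_pos: [0.5345, 0.0813, 0.0354]
ee_rot: [[-0.96, -0.281, -0.003], [-0.281, 0.96, -0.001], [0.004, 0.0, -1.0]]
wrist_force: [-5.4, -1.4, 4.1]
finger_gap: 0.299
gripper_force: 2.7
```

Request:
drive_tool:
  hand: [28,28,0,0,0,0,0,0]
  travel:
    - [12,0,0]
    - [0,0,-40]
    - [0,30,0]
    - [0,30,0]
    - [-21,0,0]
    - [-21,0,0]
    - [0,0,20]
    - [0,0,0]
  rotation:
    - [0,0,0]
    - [0,0,0]
    - [0,0,0]
    - [0,0,0]
    - [0,0,0]
    - [0,0,0]
    - [0,0,0]
    - [0,0,0]

```text
time_s: 9.75
ee_pos: [0.5464, 0.1475, 0.0536]
ee_rot: [[-0.96, -0.281, -0.003], [-0.281, 0.96, -0.0], [0.003, 0.001, -1.0]]
wrist_force: [-0.2, -0.5, 0.2]
finger_gap: 0.007
gripper_force: 0.0
```

Run:
```python
from h import *
st()
im,d=optics.capture('scene'); cv2.imwrite('pics/s3.png',cv2.resize(im[130:310,240:480],(800,600)))
```

```text
t 9.75 tcp corner [-19.5 186.2] tip z 36.6 yaw off 0.0 tilt [ 0.003  0.001 -1.   ] F [-0.2 -0.5  0.2] gap 0.7
```

View pics/s3.png

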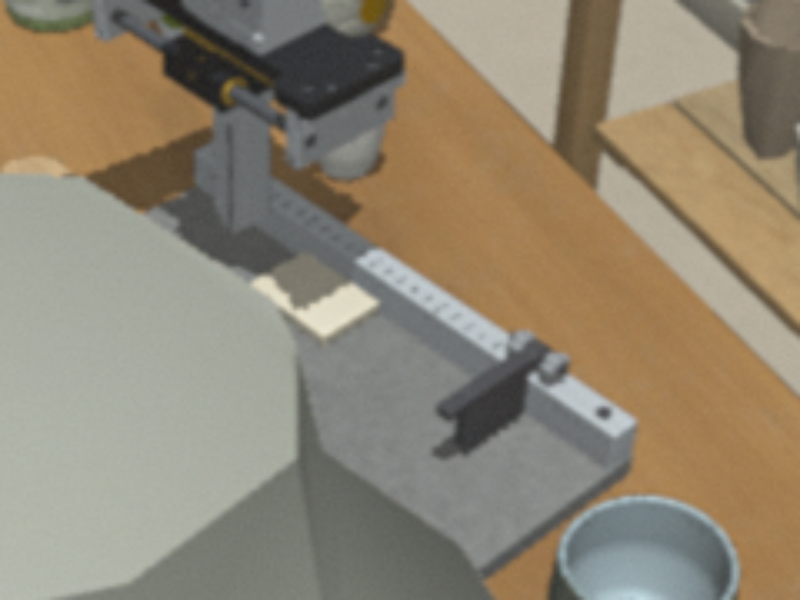

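The tile lies flat against the fence at crop position (320,295), with the finger behind its far end. Now I push it along.

Request:
drive_tool:
  hand: [0,0,0,0,0,0,0,0,0,0,0,0]
  travel:
    - [0,0,18]
    - [0,0,0]
    - [0,-9,0]
    - [0,-9,0]
    - [0,-9,0]
    - [0,-9,0]
    - [0,-9,0]
    - [0,-9,0]
    - [0,-9,0]
    - [0,-9,0]
    - [0,-9,0]
    - [0,-9,0]
  rotation:
    - [0,0,0]
    - [0,0,0]
    - [0,0,0]
    - [0,0,0]
    - [0,0,0]
    - [0,0,0]
    - [0,0,0]
    - [0,0,0]
    - [0,0,0]
    - [0,0,0]
    - [0,0,0]
    - [0,0,0]

```text
time_s: 11.3
ee_pos: [0.5734, 0.0611, 0.0377]
ee_rot: [[-0.96, -0.281, 0.0], [-0.281, 0.96, 0.001], [-0.0, 0.0, -1.0]]
wrist_force: [-1.3, 2.5, 4.0]
finger_gap: 0.004
gripper_force: 2.4
```

Request:
drive_tool:
  hand: [0,0,0,0]
  travel:
    - [0,-8,0]
    - [0,-8,0]
    - [0,0,0]
    - [0,0,0]
  rotation:
    - [0,0,0]
    - [0,0,0]
    - [0,0,0]
    - [0,0,0]

```text
time_s: 11.8
ee_pos: [0.5779, 0.0452, 0.0374]
ee_rot: [[-0.96, -0.281, 0.001], [-0.281, 0.96, -0.001], [-0.0, -0.001, -1.0]]
wrist_force: [0.3, 0.4, 2.0]
finger_gap: 0.01
gripper_force: 0.8
```

Run:
```python
from h import *
st()
```

```text
t 11.8 tcp corner [-18.1  79.2] tip z 20.4 yaw off -0.0 tilt [-0.    -0.001 -1.   ] F [0.3 0.4 2. ] gap 0.9
```

Run:
```python
from h import *
im,d=optics.capture('scene'); cv2.imwrite('pics/s4.png',cv2.resize(im[165:285,320:480],(800,600),interpolation=cv2.INTER_CUBIC))
p,u,v=pts('scene',d)
k=(p[:,2]>.010)&(p[:,2]<.034)&(im[v,u].mean(1)>110)
b=np.stack([(p[:,:2]@EX-.5854)*1e3,(p[:,:2]@EY+.198)*1e3,p[:,2]*1e3],1)
k&=(b[:,0]>-60)&(b[:,0]<-3)&(b[:,1]>-5)&(b[:,1]<100)
c=im[v,u][k].astype(float); b=b[k]; m=(c[:,2]-c[:,0]>8)
print(m.sum(),np.percentile(b[m],[2,50,98],axis=0).round(1)); st()
```

```text
516 [[-41.3  17.2  16.1]
 [-27.   44.6  23.7]
 [ -4.4  71.5  26.4]]
t 11.85 tcp corner [-18.2  79.5] tip z 20.2 yaw off 0.0 tilt [ 0.    -0.001 -1.   ] F [ 0.7 -0.3  1.3] gap 0.5
```

View pics/s4.png

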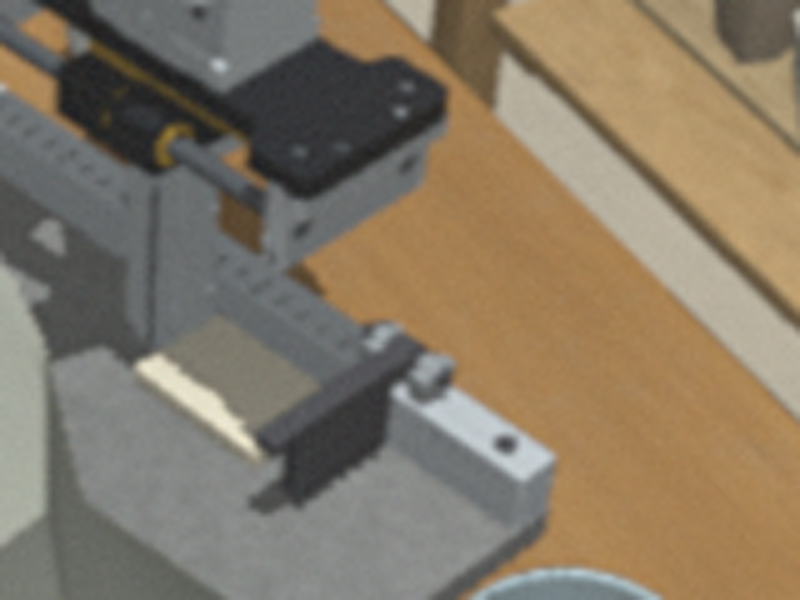

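The tile lies flat ahead of the finger, at about (200,390) in the crop, and roughly 7 mm short of the flag.

Request:
drive_tool:
  hand: [0,0,0,0,0,0]
  travel:
    - [0,-2,0]
    - [0,-2,0]
    - [0,-1,0]
    - [0,-1,0]
    - [0,0,0]
    - [0,0,0]
  rotation:
    - [0,0,0]
    - [0,0,0]
    - [0,0,0]
    - [0,0,0]
    - [0,0,0]
    - [0,0,0]

```text
time_s: 12.6
ee_pos: [0.5792, 0.04, 0.0372]
ee_rot: [[-0.96, -0.281, -0.0], [-0.281, 0.96, -0.0], [0.0, -0.0, -1.0]]
wrist_force: [-0.0, 1.2, 1.7]
finger_gap: 0.008
gripper_force: 0.5
```

Request:
drive_tool:
  hand: [0,0,0,0]
  travel:
    - [0,-1,0]
    - [0,-1,0]
    - [0,0,0]
    - [0,0,0]
  rotation:
    - [0,0,0]
    - [0,0,0]
    - [0,0,0]
    - [0,0,0]

```text
time_s: 13.1
ee_pos: [0.5798, 0.0381, 0.0374]
ee_rot: [[-0.96, -0.281, -0.0], [-0.281, 0.96, -0.0], [0.0, -0.0, -1.0]]
wrist_force: [-0.5, -0.1, 0.5]
finger_gap: 0.004
gripper_force: 0.0
```

Run:
```python
from h import *
st()
```

```text
t 13.1 tcp corner [-18.2  71.9] tip z 20.4 yaw off -0.0 tilt [ 0. -0. -1.] F [-0.5 -0.1  0.5] gap 0.4
```

Request:
drive_tool:
  hand: [0,0,0,0]
  travel:
    - [0,-1,0]
    - [0,-1,0]
    - [0,0,0]
    - [0,0,0]
  rotation:
    - [0,0,0]
    - [0,0,0]
    - [0,0,0]
    - [0,0,0]

```text
time_s: 13.6
ee_pos: [0.5804, 0.0363, 0.0375]
ee_rot: [[-0.96, -0.281, -0.0], [-0.281, 0.96, 0.0], [-0.0, 0.0, -1.0]]
wrist_force: [-0.5, 0.2, -0.0]
finger_gap: 0.001
gripper_force: 0.0
```

Request:
drive_tool:
  hand: [0,0,0,0,0]
  travel:
    - [0,-1,0]
    - [0,-1,0]
    - [0,-1,0]
    - [0,0,0]
    - [0,0,0]
  rotation:
    - [0,0,0]
    - [0,0,0]
    - [0,0,0]
    - [0,0,0]
    - [0,0,0]

```text
time_s: 14.22
ee_pos: [0.5813, 0.0334, 0.0375]
ee_rot: [[-0.96, -0.281, 0.0], [-0.281, 0.96, 0.0], [-0.0, -0.0, -1.0]]
wrist_force: [0.5, 0.5, 0.3]
finger_gap: 0.002
gripper_force: 0.0
```

Run:
```python
from h import *
st()
im,d=optics.capture('scene'); cv2.imwrite('pics/s5.png',cv2.resize(im[165:285,320:480],(800,600),interpolation=cv2.INTER_CUBIC))
```

```text
t 14.22 tcp corner [-18.1  66.9] tip z 20.5 yaw off 0.0 tilt [-0. -0. -1.] F [0.5 0.5 0.3] gap 0.2
```

View pics/s5.png

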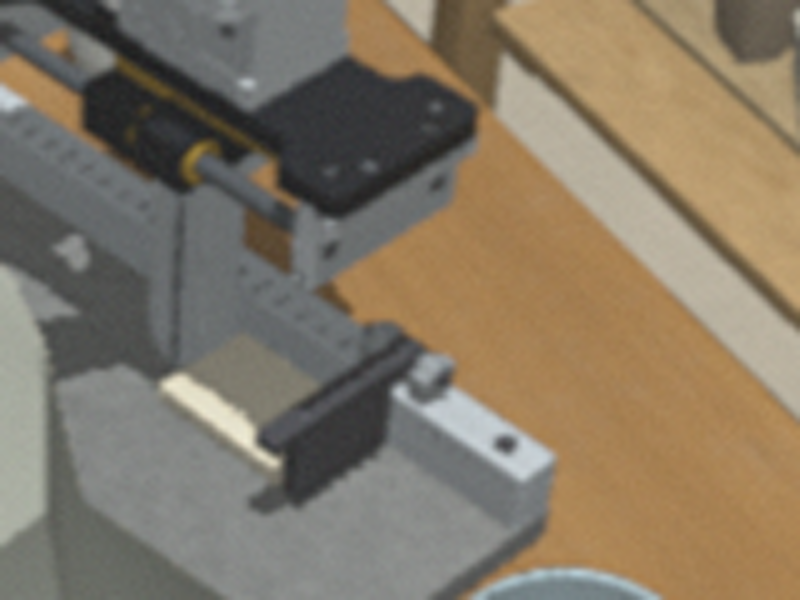

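The tile is almost at the flag plate (its corner is at about (280,475)), and it is flat and parallel. I creep on to contact.

Request:
drive_tool:
  hand: [0,0,0,0]
  travel:
    - [0,-1,0]
    - [0,-1,0]
    - [0,0,0]
    - [0,0,0]
  rotation:
    - [0,0,0]
    - [0,0,0]
    - [0,0,0]
    - [0,0,0]

```text
time_s: 14.78
ee_pos: [0.5817, 0.0318, 0.0375]
ee_rot: [[-0.96, -0.281, -0.0], [-0.281, 0.96, 0.0], [0.0, 0.0, -1.0]]
wrist_force: [-1.2, 1.5, 0.5]
finger_gap: 0.005
gripper_force: 0.5
```

Request:
drive_tool:
  hand: [0,0,0]
  travel:
    - [0,-1,0]
    - [0,0,0]
    - [0,0,0]
  rotation:
    - [0,0,0]
    - [0,0,0]
    - [0,0,0]

```text
time_s: 15.15
ee_pos: [0.5817, 0.0314, 0.0374]
ee_rot: [[-0.96, -0.281, -0.001], [-0.281, 0.96, 0.002], [0.0, 0.002, -1.0]]
wrist_force: [-1.9, 4.8, 2.3]
finger_gap: 0.006
gripper_force: 2.2
```

Firm contact. I back off, lift clear and look at the tile unobstructed.

Request:
drive_tool:
  hand: [0,0,0,0,0,0,0,0,0]
  travel:
    - [0,8,0]
    - [0,8,0]
    - [0,0,-40]
    - [0,0,-40]
    - [30,50,0]
    - [30,50,0]
    - [30,50,0]
    - [30,50,0]
    - [0,0,0]
  rotation:
    - [0,0,0]
    - [0,0,0]
    - [0,0,0]
    - [0,0,0]
    - [0,0,0]
    - [0,0,0]
    - [0,0,0]
    - [0,0,0]
    - [0,0,0]

```text
time_s: 16.27
ee_pos: [0.4041, 0.2062, 0.1178]
ee_rot: [[-0.958, -0.286, 0.001], [-0.286, 0.958, 0.0], [-0.001, -0.0, -1.0]]
wrist_force: [0.1, -0.3, 0.8]
finger_gap: 0.002
gripper_force: 0.0
```

Run:
```python
from h import *
st()
im,d=optics.capture('top'); cv2.imwrite('pics/t6.png',cv2.resize(im[150:270,260:420],(800,600),interpolation=cv2.INTER_CUBIC))
for n in('tile','stop_flag'):
  for r in finder.regions_of('top',n)[:5]:
    q,_,_=pts('top',d,r['region']); m=np.median(q,0)
    if m[0]<.5: continue
    b=np.stack([(q[:,:2]@EX-.5854)*1e3,(q[:,:2]@EY+.198)*1e3,q[:,2]*1e3],1)
    print(n,round(r['score'],2),np.percentile(b,[3,50,97],axis=0).round(1).tolist())
    if n=='tile':
        t=b[(b[:,2]>19)&(b[:,2]<29)]; print(cv2.minAreaRect(t[:,:2].astype(np.float32)))
    else:
        t=b[b[:,2]>50]; print('top edge',np.percentile(t,[3,50,97],axis=0).round(1).tolist(), cv2.minAreaRect(t[:,:2].astype(np.float32)))
```

```text
t 16.27 tcp corner [-139.7  282.4] tip z 100.8 yaw off 0.32 tilt [-0.001 -0.    -1.   ] F [ 0.1 -0.3  0.8] gap 0.2
tile 0.93 [[-41.9, 2.4, 20.7], [-22.0, 30.1, 23.9], [-2.4, 57.8, 26.8]]
((-21.859970092773438, 30.3732852935791), (59.74679183959961, 41.81938934326172), 89.54824829101562)
stop_flag 0.58 [[-56.4, -9.8, 21.9], [-21.9, -3.5, 55.2], [8.3, 0.5, 59.1]]
top edge [[-57.1, -9.5, 51.5], [-23.9, -4.5, 56.1], [8.9, -0.0, 59.1]] ((-23.770410537719727, -4.931397438049316), (10.484394073486328, 72.38011169433594), 89.8887939453125)
```

View pics/t6.png

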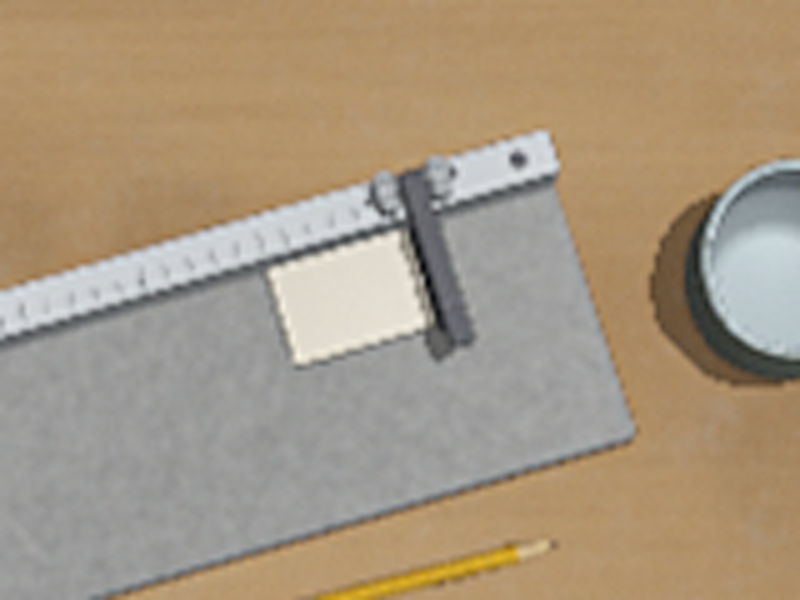

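The picture shows the tile at (350,300) butted against the flag and flush with the fence. It measures (−21.9, 30.4) mm in the corner frame at 0.5°, the flag is down, the cups have not moved and the arm is clear.

```bash
python3 -c "
from h import *
print(workorder.finish_job())"
```

```text
the job is handed in; nothing more can be done
None
```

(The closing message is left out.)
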